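# Shake the loose valve ball out of the rinse basket, then tip out the mouthpiece

## Robot

A 6-joint arm with a two-finger parallel gripper is mounted at the origin on the work surface. World frame = base frame: x ahead of the robot, y to its left, z up, the work surface at z = 0. Lengths are in mm, angles in degrees, forces in N, time in s.
With the tool pointing down it reaches from about 325 to 925 mm from the base axis. Payload 3.1 kg.
Tool frame: the origin (TCP) lies at the very end of the fingers, on their centre line; the grasp point (between the pads) lies grasp_offset behind it (grasp_offset is the distance from the TCP to the grasp point, in mm); z points along the fingers, y is the line along which they close (so a half turn about z gives the same grasp; the last joint's range is limited). The gripper opens to 85 mm and grips with 20 to 120 N. Pads are 22 mm wide; open, the fingers measure 114 mm over their backs; the gripper's body (76 mm by 85 mm) begins 54 mm behind the grasp point. The pads swing forward as they close: fully open they stand 13 mm farther back than shut.
Start: joints at [-73.579, 12.427, 92.441, -0, 75.132, -6.429], TCP at [242.717, -575.958, 207.1] pointing down, gripper open.
Joint ranges: [-157.48, 157.48], [-44.54, 120.13], [17.64, 146.25], [-64.5, 244.5], [7.68, 150.69], [-147.95, 147.95]. Speed limits (degrees/s): [159.86, 159.86, 180, 180, 180, 180].

## Interface

Orientations are given as [roll, pitch, yaw] about the fixed x, y, z axes, in that order (R = Rz(yaw) Ry(pitch) Rx(roll)).
In Python, from station import * gives the robot as it stands. Calls block until the motion is done:
- goto(position, orientation): joint-space move of the TCP to a pose.
- move_l(position, attitude=None, speed=150): straight line of the TCP; attitude=None keeps the orientation; speed is the mean speed in mm/s.
- move_j(angles): joint-space move.
- grip(opening, squeeze=None): finger opening in mm; squeeze is the grip in N (None keeps the last); returns when the fingers have stopped.
- wait(seconds).
- solve_ik(position, orientation): joint angles nearest the present ones, or None.
- get_obs(): the state.
- get_image(name): name is "scene" or "top" or "wrist"; returns the picture (400x640x3 uint8, red, green, blue); there is no depth.
- get_calibration(name): a dict with "fx", "fy", "cx", "cy" (pixels), "R" (3x3) and "t" (3): a world point X has camera coordinates R X + t; the wrist camera has in their place "mount" (4x4, takes a point from camera to tool coordinates, whose origin is the TCP and whose axes are the flange's). Camera axes: x right, y down, z forward; pixel columns grow to the right and rows downward; lengths in mm; the calibration is good to about 2 mm. The wrist camera is an equidistant fisheye: a pixel r from the principal point sees the ray r / f radians off the axis. A picture is of the moment at which its call begins: read the wrist's pose just before it. get_calibration takes no time and is no camera call.
A pose or a line that the arm cannot do raises Unreachable and nothing moves.
- sign_off(): hands the job in; it is judged then, once.
Trained networks look in the newest picture that a camera, given by its name, has taken for a name from the list of things; names that differ only in an ending like _2 or _b are one class to them, and where a whole thing is asked for, a point or a joint stands for the part that bears it (a point fixed in the world has none). Each returns a list of dicts, best first, with "score" (0 to 1); they miss things now and then, are a little off and sometimes report something else, mostly with a low value. They report only what shows in the picture. A call takes as long as a camera call.
- spot_in(name, camera): "extent" ([centre column, centre row, width, height] in pixels, round what is visible of it).
- regions_of(name, camera): "region" (400x640 bool, what is visible of it) and "extent" ([centre column, centre row, width, height] in pixels, round what is visible of it).
The state is a dict: "t": time; "joint_pos": joint angles; "qvel": joint speeds; "effort": joint torques, N m; "tcp_pos": TCP position; "ee_rot": TCP orientation; "wrist_force": force on the tool from outside, world axes, zero at the start; "moment": the same for the moment, N m; "grip_width": finger opening in mm; "grip_force": force on a finger pad.
Only numpy, scipy, OpenCV 4.12 (cv2) and the standard library are available. Lean on these libraries where they do the work, as an engineer would, in place of code of your own. Each camera call takes 0.05 s, during which the arm holds its last target. There are 200 camera calls.

## Task

Lift the slotted steel rinse basket by its grip bar, hold it over the round steel bowl and shake or rock it from side to side until the small steel valve ball drops through the slots into the bowl, with the mouthpiece still in the basket. Then tip the mouthpiece over the basket's low lip into the plain rectangular steel tray, from low above it, and stand the empty basket upright on the clear worktop. Handle only the basket: do not touch the ball or the mouthpiece with the fingers.

Things in the scene. Friction and masses are not known exactly. Their poses are not given: they have to be found in the camera images.
- basket: Steel rinse basket, loose, 0.22 kg, 96 mm (x) by 106 (y), side and back walls 45 mm high; origin under its centre; x runs from the low lip to the back wall, y along the grip bar, z up. The lip starts facing the robot within 46 degrees. Floor top 11 mm above the origin. Floor along y: a 5 mm groove at y=0, bars to 13 mm, open slots from 13 to 33 mm on both sides, then solid strips; all run along x.
- grip_bar (a point): Centre of the basket's straight grey grip bar, 85 mm above the basket's origin: 14 mm thick (basket x), 22 mm tall, 112 mm long (basket y), an upright 20 mm wide at each end, open beneath. Pinch it across its thickness at its middle, from above; the mouthpiece's top is 42 mm below this point.
- lip (a point): Middle of the top of the basket's low lip, on its -x end, 14 mm above the basket's origin and only 3 mm above its floor. The mouthpiece rolls out over it when the basket is tipped lip-down by about 25 to 37 degrees or more (50 is ample), turning it about the grip bar.
- bowl: The round steel bowl for the ball: straight-sided, 200 mm across, 55 mm high, wall 3 mm, floor 4 mm, no handles, fixed to the worktop; origin under its centre, z up. A much smaller white dish and a steel cup are bystanders.
- tray: The plain rectangular steel tray for the mouthpiece: one open compartment, 170 mm (its x) by 180 mm (its y), 40 mm high, wall 4 mm, fixed to the worktop; origin under its centre, z up. The white tray with compartments and the white tub are bystanders.
- mouthpiece: White plastic tube with a blue band, 32 mm in diameter, 84 mm long, 22 g, lying across the basket (along the basket's y), free to roll; origin at its centre, its y axis along the tube. A spare tube without band stands upright on the worktop: leave it.
- ball: Small steel valve ball, 14 mm in diameter, 11 g; origin at its centre. It starts in the middle groove of the basket's floor, lip side of the mouthpiece. It leaves the groove when the basket is rocked about its x axis by more than 21 degrees (30 is ample) or shaken along y at over 0.4 g, and then drops through a slot.

How it is judged:
By the outcome, as a careful person would: the job done as asked, in the order asked, and still so for the second after the job is handed in, with the robot touching nothing.
It also fails if it takes over 64 s, if anything falls off the work surface, if the arm or the gripper's body presses on something with over 40 N, if the wrist force passes 120 N, or if a joint passes its speed limit or range.

## Working session

There is one attempt and no reset: what is moved stays moved. The work goes in short steps, each a Python script; the robot and the scene stay as the last script left them, time stands still between calls to the robot, and variables do not carry over. Pictures are saved under pics/ and viewed, at most 10 in all, crops included, and the job is handed in when it is done.

```bash
ls; mkdir -p pics; python3 - <<'E'
from station import *
import cv2,numpy as np
o=get_obs();print(o)
ims={}
for n in("scene","top"):
    im=get_image(n);ims[n]=im
    c=get_calibration(n);print(n,c)
    v=im[:,:,::-1].copy()
    for i,k in enumerate(("basket","grip_bar","bowl","tray","mouthpiece","ball","lip")):
        for d in spot_in(k,n)[:2]:
            print(n,k,round(d["score"],2),np.round(d["extent"],1))
    cv2.imwrite(f"pics/{n}.png",v)
print(get_calibration("wrist"))
try: print(grasp_offset)
except Exception as e: print(e)
E
```

```text
pics
{'t': 0.0, 'joint_pos': array([-7.35800751e+01,  1.24783533e+01,  9.25295331e+01,  1.03986203e-04,
        7.51312501e+01, -6.42808291e+00]), 'qvel': array([ 0.09693969,  0.11257521,  0.00557973,  0.13816196, -0.061515  ,
       -0.02347012]), 'effort': array([ 3.77945526e-04, -3.96844161e+01, -3.03854549e+01, -1.75030045e-04,
        9.64425533e-03, -4.61380012e-06]), 'tcp_pos': array([ 242.45598294, -575.10211468,  205.74145172]), 'ee_rot': array([-1.79861749e+02, -1.56769661e-02,  2.28479620e+01]), 'wrist_force': array([-0.30877052, -0.30155932, -0.62319224]), 'moment': array([-0.030798  , -0.01879677,  0.06096521]), 'grip_force': 0.0, 'grip_width': 85.29459480169294}
scene {'fx': 488.0507484578789, 'fy': 488.0507484578789, 'cx': 328.01657460273873, 'cy': 194.89140064711881, 'R': array([[-0.77074682,  0.63713863,  0.00192499],
       [ 0.50301745,  0.61034918, -0.61192102],
       [-0.39105343, -0.47066787, -0.79091653]]), 't': array([ 420.90950894, -242.63180585, 1479.91834939])}
scene basket 0.77 [302.7 211.4  46.4  58.9]
scene grip_bar 0.58 [301.8 209.6  44.5  61.5]
scene 
[... 506 characters left out ...]
176.1  64.9  62.9]
top grip_bar 0.89 [322.4 175.4  64.5  63.4]
top bowl 0.58 [473.8 235.6 102.9  98.4]
top tray 0.88 [158.6 214.2  96.5  80.9]
top mouthpiece 0.71 [325.6 164.1  30.5  22.9]
top lip 0.66 [319.6 176.8  64.3  65.5]
{'fx': 309.70691628693146, 'fy': 309.70691628693146, 'cx': 322.2773519510796, 'cy': 202.1834157778203, 'mount': array([[ 5.79486262e-04, -9.48178834e-01, -3.17736625e-01,
         8.13243602e+01],
       [ 9.99999738e-01,  4.11539647e-04,  5.95691251e-04,
         2.63056747e-01],
       [-4.34060617e-04, -3.17736887e-01,  9.48178824e-01,
        -1.66766165e+02],
       [ 0.00000000e+00,  0.00000000e+00,  0.00000000e+00,
         1.00000000e+00]])}
18.700000000000003
```

```bash
python3 - <<'E'
import cv2
a=cv2.imread("pics/top.png");
cv2.imwrite("pics/top2.png",cv2.resize(a,(800,500),interpolation=cv2.INTER_CUBIC))
cv2.imwrite("pics/crop.png",cv2.resize(a[130:220,270:370],(666,600),interpolation=cv2.INTER_CUBIC))
E
```

```text
(no output)
```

View pics/top2.png

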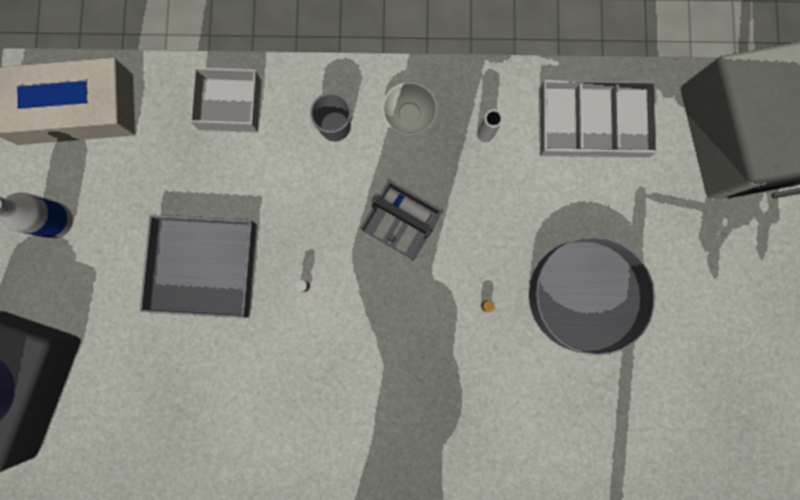

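View pics/crop.png

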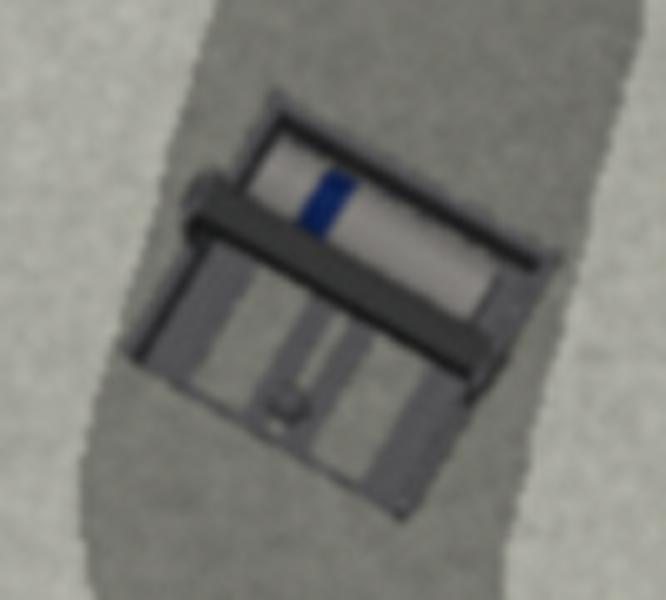

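View pics/scene.png

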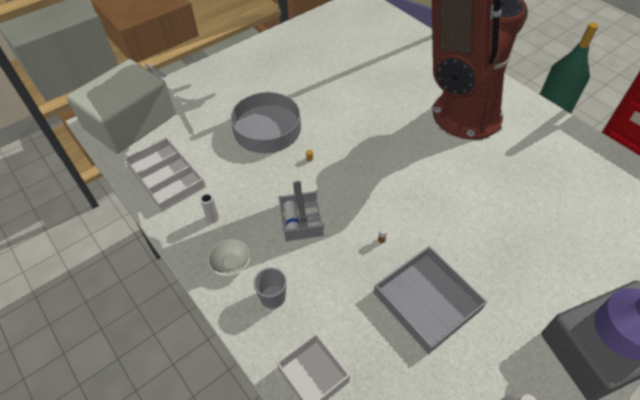

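The top view shows the basket at about (321,174) px, with its lip toward the robot and turned clockwise. The ball is visible near the lip at about (313,190). The bowl is at (474,236) and the plain tray at (159,214). Next I'll fit the poses.

```bash
cat > h.py <<'E'
from station import *
import numpy as np
from scipy.optimize import least_squares
from scipy.spatial.transform import Rotation as Ro
def proj(n,P):
    c=get_calibration(n);q=np.atleast_2d(P)@c["R"].T+c["t"]
    return np.c_[c["fx"]*q[:,0]/q[:,2]+c["cx"],c["fy"]*q[:,1]/q[:,2]+c["cy"]]
def world(x,y,yaw,P):
    return Ro.from_euler('z',yaw,degrees=True).apply(P)+[x,y,0]
def tool(bar,yaw,rock=0,tip=0,flip=1):
    """bar centre + basket attitude (rock about its x, tip>0 = lip down) -> TCP pose"""
    B=(Ro.from_euler('z',yaw,degrees=True)*Ro.from_euler('y',-tip,degrees=True)*Ro.from_euler('x',rock,degrees=True)).as_matrix()
    z=-B[:,2];y=flip*B[:,0];R=np.c_[np.cross(y,z),y,z]
    return list(np.array(bar)+18.7*z), list(Ro.from_matrix(R).as_euler('xyz',degrees=True)),B
E
python3 - <<'E'
from h import *
s=lambda u,v:(270+u/6.66,130+v/6.66)
# bar top ends, back wall top corners
M=np.array([[0,56,96],[0,-56,96],[48,53,45],[48,-53,45]]);px=np.array([s(205,205),s(487,362),s(279,97),s(556,258)])
r=least_squares(lambda p:(proj("top",world(*p,M))-px).ravel(),[600,0,-25])
print("basket",r.x,r.fun.round(1))
print("front corners crop",((proj("top",world(*r.x,np.array([[-48,53,45],[-48,-53,45],[-48,53,14],[-48,-53,14]])))-[270,130])*6.66).round(0))
print("scene bar",proj("scene",world(*r.x,np.array([[0,0,85],[0,0,40]]))))
def fit(name,M,ext):
    def f(p):
        e=[]
        for n,b in ext.items():
            q=proj(n,world(*p[:2],p[2] if len(p)>2 else 0,M));lo,hi=q.min(0),q.max(0)
            e+=list(np.r_[(lo+hi)/2,hi-lo]-b)
        return np.array(e)
    return f
a=np.radians(np.arange(0,360,5))
C=np.vstack([np.c_[100*np.cos(a),100*np.sin(a),a*0+z] for z in(0,55)])
T=np.array([[i*85,j*90,z] for i in(-1,1) for j in(-1,1) for z in(0,40)])
for n,M,e,p0 in(("bowl",C,{"scene":[266.3,122.5,70.4,63.8],"top":[473.8,235.6,102.9,98.4]},[450,-350]),
 ("tray",T,{"scene":[430.5,300.6,115.6,103.9],"top":[158.6,214.2,96.5,80.9]},[500,350,0])):
    for st in ([p0] if len(p0)==2 else [p0[:2]+[k] for k in(-8,4)]):
        q=least_squares(fit(n,M,e),st);print(n,q.x,q.fun.round(1))
x,y,yaw=r.x
for fl in(1,-1):
    p,o,_=tool([x,y,85],yaw,flip=fl);print(fl,p,o,solve_ik(p,o))
E
```

```text
basket [622.5370597  -11.10435004 -28.96805925] [-2.5 -2.1  2.7  1.3 -0.5  0.6  0.4  0.3]
front corners crop [[128. 353.]
 [412. 515.]
 [133. 366.]
 [408. 523.]]
scene bar [[300.66498675 199.76345675]
 [301.4345334  210.72634179]]
bowl [ 499.84626184 -338.39442315] [-0.7 -0.4  0.3 -2.  -0.5  0.4 -1.  -3. ]
tray [536.75572516 344.64574941  -2.31537084] [ 0.4 -2.  -1.1  5.4 -0.4 -0.7 -1.8  2.2]
tray [536.23096082 345.87808374   5.97776004] [ 0.4 -1.7 -1.7  5.9 -0.2 -0.5 -4.8  4.6]
1 [np.float64(622.5370597048459), np.float64(-11.104350038242305), np.float64(66.3)] [np.float64(180.0), np.float64(0.0), np.float64(61.031940752747225)] [-7.47702878e+00  2.07388794e+01  9.83074480e+01 -2.54444375e-14
  6.09536727e+01  2.14910305e+01]
-1 [np.float64(622.5370597048459), np.float64(-11.104350038242305), np.float64(66.3)] [np.float64(-180.0), np.float64(0.0), np.float64(-118.96805924725277)] None
```

```bash
python3 - <<'E'
from h import *
import cv2
x,y,yaw=622.5,-11.1,-29
p,o,_=tool([x,y,85],yaw)
goto([p[0],p[1],p[2]+75],o)
im=get_image("wrist")
move_l(p,speed=120)
print(get_obs()["wrist_force"].round(1))
grip(0,80)
b=get_obs();print(b["t"],b["grip_width"],b["grip_force"],b["tcp_pos"].round(1),b["wrist_force"].round(1))
if 10<b["grip_width"]<20:
    move_l([p[0],p[1],p[2]+110],speed=120)
    b=get_obs();print(b["t"],b["grip_width"],b["wrist_force"].round(1))
im2=get_image("wrist")
cv2.imwrite("pics/w1.png",cv2.resize(np.vstack([im[80:380,120:520],im2[80:380,120:520]])[:,:,::-1],(400*1,600)))
for r in(0,30,-30):
    B=tool([0,0,0],-60,r,-3)[2]
    c=np.array([499.8,-338.4,100])+20*np.array([np.cos(np.radians(-60)),np.sin(np.radians(-60)),0])
    print(r,solve_ik(*tool(c+B@[0,0,74],-60,r,-3)[:2]))
E
```

```text
[-0.  -0.7 -0.3]
4.7417 11.059046837264162 78.28391522867605 [623.4 -11.4  66.9] [ 1.5 -1.5  1.5]
5.8083 10.86065366339104 [ 0.1  0.4 -2.5]
0 [-41.94949764  16.85023393  92.86207106   0.97090573  73.14257976
  17.74578771]
30 [-59.83817151  13.84194976 102.6349196   32.21561104  69.74063304
 -12.12183536]
-30 [-27.30876621  30.89759728  79.54293032 -23.35027661  89.24154074
  36.30563424]
```

View pics/w1.png

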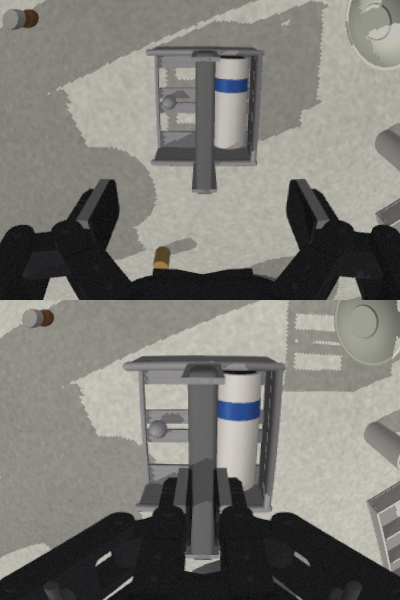

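The basket is gripped and lifted, with the ball still in the groove at about (157,430) and the tube inside. Next I'll carry it to the bowl and rock it.

```bash
python3 - <<'E'
from h import *
import cv2
YB=-60
u=np.array([np.cos(np.radians(YB)),np.sin(np.radians(YB)),0])
c=np.array([499.8,-338.4,100])+20*u
def at(r,z=0):
    B=tool([0,0,0],YB,r,-3)[2];return tool(c+[0,0,z]+B@[0,0,74],YB,r,-3)[:2]
p,o=at(0,15); move_l(p,o,speed=120)
p,o=at(0); move_l(p,o,speed=60)
A=get_image("wrist")
p,o=at(30); move_l(p,o,speed=35); wait(0.6)
b=get_obs();print(b["t"],b["tcp_pos"].round(1),np.round(p,1),b["ee_rot"].round(1),b["grip_width"])
p,o=at(0); move_l(p,o,speed=35); wait(.2)
C=get_image("wrist");D=get_image("top")
for n in("wrist","top"):
    for k in("ball","mouthpiece"): print(n,k,[(round(d["score"],2),np.round(d["extent"])) for d in spot_in(k,n)[:2]])
print(get_obs()["t"])
v=np.vstack([np.hstack([A[80:380,120:520],C[80:380,120:520]]),cv2.resize(D[140:320,390:630],(800,600))[:300*1] if 0 else cv2.resize(D[160:310,400:600],(800,300*2))[::2]])
cv2.imwrite("pics/rock.png",v[:,:,::-1])
E
```

```text
11.0667 [ 487.2 -371.6  147.8] [ 487.1 -371.7  147.8] [-176.5  -29.9   28.3] 10.887752826554976
wrist ball [(0.64, array([301., 182.,  11.,  12.]))]
wrist mouthpiece [(0.95, array([364., 211.,  49., 123.]))]
top ball []
top mouthpiece [(0.59, array([512., 212.,  12.,  14.]))]
12.5333
```

View pics/rock.png

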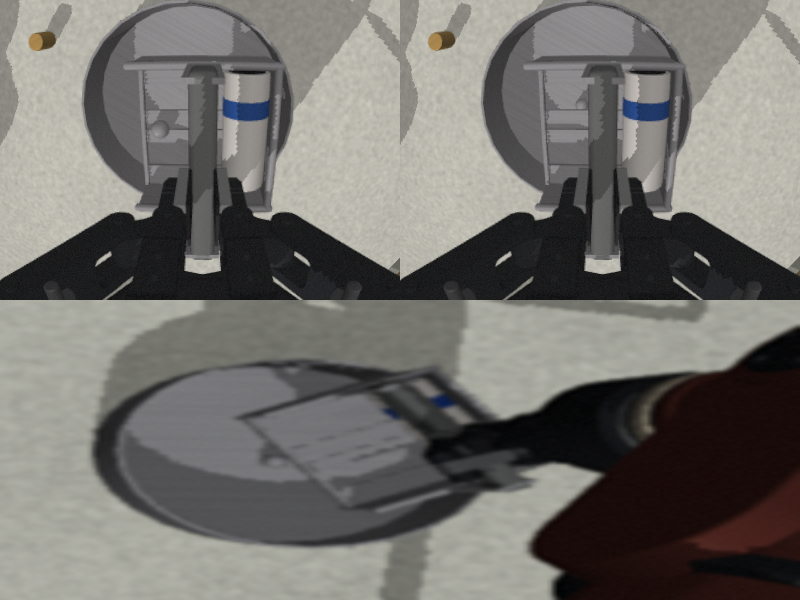

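The ball is in the bowl: in the top view at about (468,239), near the bowl's centre and outside the basket. The tube is still in the basket. Next is the tray.

```bash
python3 - <<'E'
from h import *
import cv2
p=get_obs()["tcp_pos"]; move_l([p[0],p[1],p[2]+40],speed=100)
Y=0
def at(tip,z):
    B=tool([0,0,0],Y,0,tip)[2];return tool(np.array([556.5,345,z])+B@[48,0,71],Y,0,tip)[:2]
move_l(*at(-3,125),speed=200)
D=get_image("top")
for k in("ball","bowl","tray"): print(k,[(round(d["score"],2),np.round(d["extent"])) for d in spot_in(k,"top")[:2]])
W=get_image("wrist");print([(round(d["score"],2),np.round(d["extent"])) for d in spot_in("mouthpiece","wrist")])
print(get_obs()["t"])
print([solve_ik(*at(t,z)) for t,z in((0,65),(22,50),(50,45))])
v=np.vstack([cv2.resize(D[130:310,60:560],(800,288)),cv2.resize(W[60:380],(600,300))[:, :600] if 0 else np.pad(W[80:380,120:520],((0,0),(200,200),(0,0)))])
cv2.imwrite("pics/pre.png",v[:,:,::-1])
E
```

```text
ball []
bowl [(0.7, array([474., 236., 104.,  97.]))]
tray [(0.72, array([158., 217.,  96.,  72.])), (0.66, array([138., 175.,  61.,  59.]))]
[(0.76, array([363., 212.,  48., 123.]))]
17.0833
[array([ 2.39421590e+01,  2.53787688e+01,  8.58345154e+01, -2.54444375e-14,
        6.87867158e+01,  2.39421590e+01]), array([ 29.96366259,  13.3893222 , 104.52060649, -15.65958295,
        43.88044148,  39.54881212]), None]
```

View pics/pre.png

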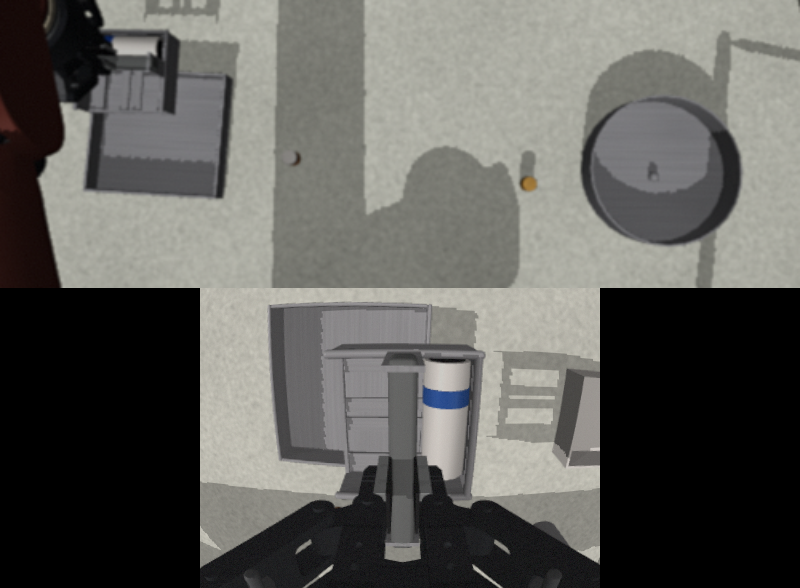

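```bash
python3 - <<'E'
from h import *
def at(Y,tip,z,off=20):
    u=np.array([np.cos(np.radians(Y)),np.sin(np.radians(Y)),0])
    B=tool([0,0,0],Y,0,tip)[2];return tool(np.array([536.5,345,z])+off*u+B@[48,0,71],Y,0,tip)[:2]
for Y in list(range(-90,171,15)):
    s=[solve_ik(*at(Y,t,z)) for t,z in((-3,110),(0,65),(22,52),(50,45))]
    print(Y,[None if q is None else q.round().astype(int).tolist() for q in s])
E
```

```text
-90 [[19, 11, 99, 3, 69, 108], [21, 15, 100, 0, 65, 111], [32, 25, 89, -19, 79, 128], [42, 44, 72, -35, 101, 137]]
-75 [[18, 14, 96, 3, 70, 92], [20, 17, 97, 0, 66, 95], [33, 23, 91, -22, 74, 116], [45, 39, 80, -41, 92, 131]]
-60 [[19, 17, 93, 3, 71, 78], [20, 19, 95, 0, 67, 80], [33, 21, 94, -24, 68, 103], [47, 33, 89, -48, 81, 125]]
-45 [[19, 19, 89, 3, 73, 63], [21, 21, 92, 0, 67, 66], [33, 19, 97, -25, 62, 90], [48, 27, 98, -54, 70, 120]]
-30 [[20, 22, 86, 2, 74, 50], [22, 23, 90, 0, 68, 52], [33, 17, 100, -24, 55, 75], [48, 21, 107, -61, 58, 115]]
-15 [[22, 24, 84, 2, 75, 36], [23, 24, 87, 0, 68, 38], [32, 15, 102, -21, 49, 59], None]
0 [[23, 25, 81, 1, 76, 23], [24, 25, 86, 0, 69, 24], [30, 13, 104, -16, 44, 39], None]
15 [[25, 26, 80, 1, 77, 10], [25, 26, 85, 0, 69, 10], [28, 12, 106, -7, 41, 18], None]
30 [[27, 27, 79, 0, 77, -3], [27, 26, 84, 0, 69, -3], [26, 12, 106, 2, 40, -6], None]
45 [[29, 26, 80, -1, 77, -16], [28, 26, 85, 0, 69, -17], [24, 12, 106, 12, 42, -28], [16, 4, 129, 86, 22, -106]]
60 [[30, 26, 81, -2, 76, -29], [30, 26, 85, 0, 69, -30], [22, 13, 105, 19, 46, -49], [9, 7, 125, 75, 38, -110]]
75 [[32, 24, 83, -2, 75, -43], [31, 25, 87, 0, 69, -44], [21, 14, 103, 23, 52, -67], [5, 13, 118, 66, 52, -115]]
90 [[33, 22, 85, -3, 74, -56], [32, 23, 89, 0, 68, -58], [20, 16, 101, 25, 58, -83], [4, 19, 110, 58, 64, -120]]
105 [[34, 20, 88, -3, 73, -70], [32, 22, 91, 0, 67, -73], [19, 18, 98, 25, 64, -97], [4, 25, 101, 51, 75, -125]]
120 [[34, 18, 91, -3, 71, -85], [33, 20, 94, 0, 67, -87], [19, 20, 95, 23, 70, -110], [6, 31, 92, 45, 85, -130]]
135 [[34, 15, 95, -3, 70, -100], [32, 18, 96, 0, 66, -103], [20, 23, 92, 21, 76, -122], [8, 37, 83, 38, 94, -136]]
150 [[34, 12, 98, -3, 68, -115], [32, 16, 99, 0, 66, -118], [21, 25, 89, 17, 81, -134], [12, 42, 75, 31, 103, -143]]
165 [[32, 10, 101, -2, 67, -132], [31, 14, 101, 0, 65, -134], [22, 26, 87, 13, 85, -146], None]
```

```bash
python3 - <<'E'
from h import *
import cv2
Y=90
def at(tip,z,off=20):
    B=tool([0,0,0],Y,0,tip)[2];return tool(np.array([536.5,345+off,z])+B@[48,0,71],Y,0,tip)[:2]
move_l(*at(-3,125),speed=40)
move_l(*at(0,65),speed=60)
move_l(*at(22,52),speed=45)
move_l(*at(50,45),speed=45); wait(0.8)
b=get_obs();print(b["t"],b["wrist_force"].round(1),b["grip_width"])
move_l(*at(50,75),speed=60)
move_l(*at(0,130),speed=80)
W=get_image("wrist");print([(round(d["score"],2),np.round(d["extent"])) for d in spot_in("mouthpiece","wrist")])
D=get_image("top");print([(round(d["score"],2),np.round(d["extent"])) for d in spot_in("mouthpiece","top")])
print(get_obs()["t"])
v=np.vstack([cv2.resize(D[130:310,60:560],(800,288)),np.pad(W[80:380,120:520],((0,0),(200,200),(0,0)))])
cv2.imwrite("pics/post.png",v[:,:,::-1])
E
```

```text
23.2167 [-0.4 -0.8 -1.9] 10.904261045728354
[(0.63, array([201., 174.,  27.,  80.]))]
[(0.96, array([192., 219.,  16.,  38.]))]
25.15
```

View pics/post.png

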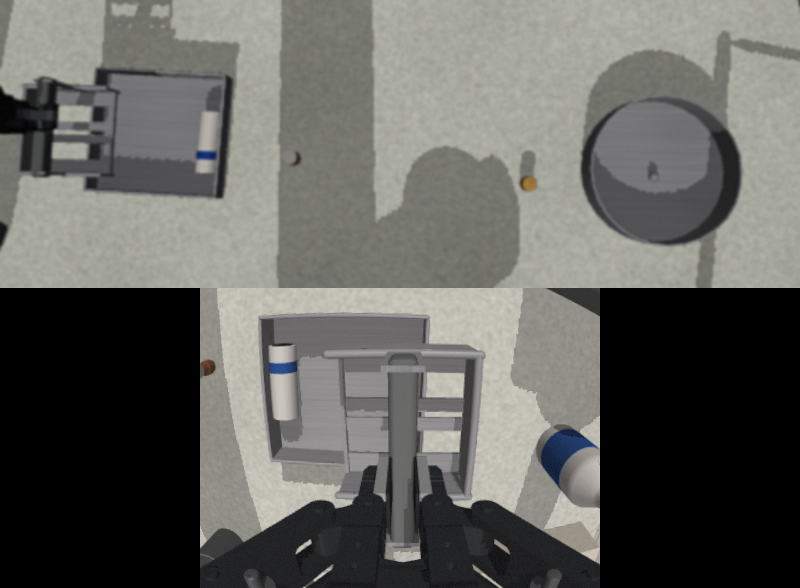

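The mouthpiece is in the tray at (207,142), the ball is in the bowl at (653,172), and the basket is empty. I'll stand it back on the clear worktop.

```bash
python3 - <<'E'
from h import *
import cv2
p,o,_=tool([615,-10,85],-29)
p=np.array(p)
q,o2=get_obs()["tcp_pos"],None
move_l(list(p+[0,0,90]),o,speed=130)
move_l(list(p+[0,0,8]),speed=100)
for dz in(3,1.5,0.5,-0.5):
    move_l(list(p+[0,0,dz]),speed=15)
    f=get_obs()["wrist_force"];print(dz,f.round(1))
    if f[2]>1: break
grip(85); wait(0.3)
a=get_obs()["tcp_pos"]
move_l(list(p+[0,0,150]),speed=130)
D=get_image("top");W=get_image("wrist");b=get_obs();print(b["t"],b["wrist_force"].round(1))
print([(round(d["score"],2),np.round(d["extent"])) for d in spot_in("basket","top")])
v=np.vstack([cv2.resize(D[130:310,60:560],(800,288)),np.pad(W[80:380,120:520],((0,0),(200,200),(0,0)))])
cv2.imwrite("pics/end.png",v[:,:,::-1])
E
```

```text
3 [ 0.  -0.5 -2.7]
1.5 [ 0.3 -0.5 -2.2]
0.5 [ 0.3  0.3 -2.2]
-0.5 [ 1.1 -1.5  0.9]
33.2333 [ 0.2 -1.3  0.3]
[(0.96, array([322., 184.,  63.,  54.])), (0.57, array([474., 238., 104.,  98.]))]
```

View pics/end.png

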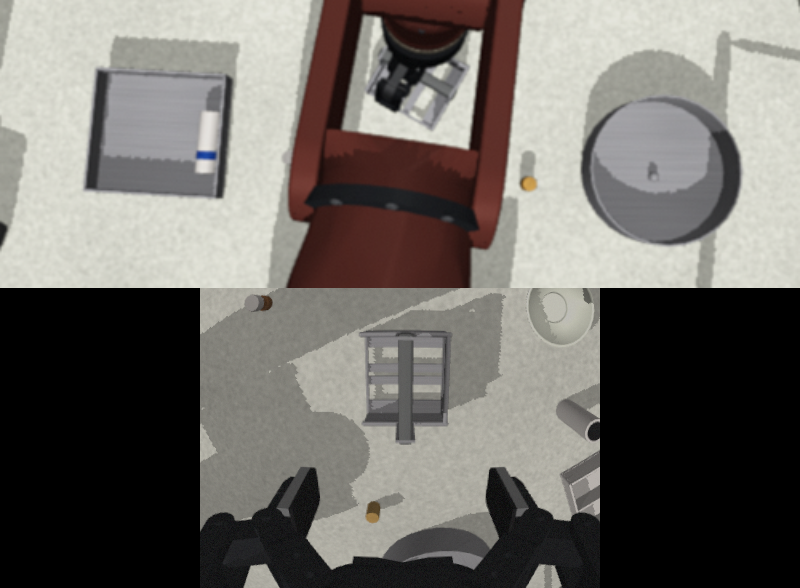

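The last view shows the empty basket standing upright at about (405,380), with the gripper clear of it. The mouthpiece is still in the tray at (206,140) and the ball in the bowl at (653,172).

```bash
python3 -c "
from station import *
print(sign_off())"
```

```text
the job is handed in; nothing more can be done
None
```

The job is handed in at about 33 s of the 64 s allowed: the last pictures show the ball in the bowl, the mouthpiece in the steel tray, and the empty basket standing upright on the clear worktop, but no verdict came back.

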